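# Hold the tray magazine open for a refill

### The arm

A 7-joint arm with a two-finger parallel gripper is mounted at the origin on the work surface. World frame = base frame: x ahead of the robot, y to its left, z up, the work surface at z = 0. Lengths are in mm, angles in rad, forces in N, time in s.
With the tool pointing down it reaches from about 350 to 900 mm from the base axis. Payload 8.1 kg.
Tool frame: the origin (TCP) lies at the very end of the fingers, on their centre line; the grasp point (between the pads) lies 19 mm behind it (grip_depth is the distance from the TCP to the grasp point, in mm); z points along the fingers, y is the line along which they close (so a half turn about z gives the same grasp; the last joint's range is limited). The gripper opens to 85 mm and grips with 20 to 120 N. Pads are 22 mm wide; open, the fingers measure 114 mm over their backs; the gripper's body (76 mm by 85 mm) begins 54 mm behind the grasp point. The pads swing forward as they close: fully open they stand 13 mm farther back than shut.
Start: joints at [1.076, 0.434, 0.025, 1.573, -0.012, 1.134, -0.075], TCP at [238.636, -577.664, 204.623] pointing down, gripper open.
Joint ranges: [-2.62, 2.62], [-0.44, 2.09], [-1.27, 1.32], [0.08, 2.57], [-1.32, 4.46], [0.12, 2], [-2.74, 2.74]. Speed limits (rad/s): [2.22, 2.22, 3.01, 3.01, 3.14, 3.14, 3.14].

### API

Orientations are given as a rotation vector (axis times angle).
In Python, from plant import * gives the robot as it stands. The module is installed in compiled form; this text tells all that it offers.
- The arm moves only by the shell command python3 -m handwheel 'ROWS' [FORCE]. ROWS is JSON, one flat list of numbers, 5 for each row, row after row: the closure, from 0 (fully open) to 1 (shut), then the shift along the tool's x, y, z in m, then the turn about the tool's z in rad. A call has 1 to 12 rows; each row is the pose to reach, as a shift and turn from the pose commanded when the call began, along the tool's axes at that moment; what a row does not reach only later rows make up. A row lasts 1/12 s, in which the tool goes at most 41.7 mm and 7.16 degrees, less where a joint would pass 70% of its speed; a pose out of reach is approached as far as the arm can. A call with a gripper value outside its range is refused whole. The fingers move at their own pace and stop on an object; FORCE is the grip in N (left out, the last holds). Time passes only in rows, so rows that repeat a pose let the fingers close. It gives the time, the measured TCP pose, the force, the opening and the grip force at its end, in the units of the state.
- read_state(): the state, without advancing time (a new reading comes with each control period).
- capture(name): name is "scene" or "top" or "wrist"; returns the picture (480x640x3 uint8, red, green, blue); there is no depth.
- camera_model(name): a dict with "intrinsics" (3x3 intrinsics, pixels), "distortion" ([k1, k2, p1, p2, k3] as OpenCV has them; the pictures are not rectified), "rvec" (rotation vector, rad) and "tvec" (3), from world to camera coordinates, as OpenCV has them; the wrist camera has in their place "mount" (4x4, takes a point from camera to tool coordinates, whose origin is the TCP and whose axes are the flange's). Camera axes: x right, y down, z forward; pixel columns grow to the right and rows downward; lengths in mm; the calibration is good to about 2 mm. A picture is of the moment at which its call begins: read the wrist's pose just before it. camera_model takes no time and is no camera call.
- sign_off(): hands the job in; it is judged then, once.
The state is a dict: "clock": time; "joints": joint angles; "qvel": joint speeds; "tau": joint torques, N m; "ee_pos": TCP position; "orientation": TCP orientation; "wrist_force": force on the tool from outside, world axes, zero at the start; "wrist_torque": the same for the moment, N m; "gripper_width": finger opening in mm; "grasp_force": force on a finger pad.
Only numpy, scipy, OpenCV 4.12 (cv2) and the standard library are available. Lean on these libraries where they do the work, as an engineer would, in place of code of your own. Each camera call takes 0.05 s, during which the arm holds its last target. There are 200 camera calls.

### The job

The spring-fed card-tray magazine on the stall's counter has run empty and a colleague is about to drop in a new pack. Pick up the shaker that stands in the way behind the pull knob and stand it upright, let go, in the free space of the seasoning tray. Then take hold of the knob, pull it straight out until the follower's ear is level with the marker clip on the trough's rim, and finish while still holding it there against the spring; leave everything else on the counter where it is.

Things in the scene. Friction and masses are not known exactly. Their poses are not given: they have to be found in the camera images.
- magazine: Spring-fed magazine for card trays: steel trough screwed to the counter, 164 mm long, 172 mm wide, sides 65 mm high. Origin on the counter under its rear bulkhead (88 mm high), mid-width; +x runs along the trough to its front, the knob is pulled out towards -x; z up. The 10 mm rod leaves the bulkhead at 60 mm height through a bush standing out 10 mm.
- follower (a joint): Pull-out of the follower plate with its rod and knob, m: 0 = home at the front stop, growing as the knob is pulled out, end stop at 0.105. A spring drives it home: 4.5 N at 0, rising 50 N/m (7 to 9 N at the marker), plus 0.4 N friction; let go, it runs home.
- knob (a point): Centre of the black mushroom knob on the rod's end, 60 mm above the counter, 55 mm behind the bulkhead at home. It is round about the rod, 26 mm long, 35 mm in diameter over the middle (narrowing to 24 mm at the outer end and to 20 mm at the rod); it can be pinched from above, fingers left and right of the rod. Axes as the magazine.
- ear (a point): Middle of the ear on the follower plate's edge, an 8 mm wide steel tongue reaching out sideways over the trough's +y rim, 69 mm above the counter; moves with the knob. Axes as the magazine.
- clip_mark (a point): Middle of the top of the marker clip: black saddle, 16 mm wide along the rim, 38 mm out from it, with a fine white line and a brass thumbscrew, fixed on the outside of the trough's +y rim just below the ear's path, 55 to 90 mm from the ear at home. Axes as the magazine. The ear is level with it when both have the same x in the magazine's frame.
- shaker: The shaker in the way: aluminium seasoning shaker, 56 mm in diameter (59 mm at its lid from 82 mm height up), 106 mm high, about 0.2 to 0.4 kg, standing on the counter close behind the knob, in line with the rod. Origin at the centre of its underside, z up.
- tray: Shallow steel seasoning tray, 250 mm (its x) by 155 mm (its y), rim 14 mm high, wall and floor 3 mm thick, fixed on the counter left or right of the robot. Origin at the centre of its underside. Another shaker and a sauce bottle stand in its -x half.
- tray_space (a point): Middle of the free space in the tray, on its floor, 55 mm towards the tray's +x from its centre; some 110 mm by 140 mm are free.
- shaker_b: Bystander: a second shaker just like the first, on the tray. Origin at the centre of its underside.
- sauce_bottle: Bystander: off-white squeeze bottle, 52 mm in diameter, 166 mm high, on the tray. Origin at the centre of its underside.
- bun_a: Bystander: half bun, 92 mm in diameter, 31 mm high, on the 15 mm thick wooden board. Origin at the centre of its underside.
- bun_b: Bystander: half bun as bun_a, on the same board.
- ramekin: Bystander: small steel sauce bowl, 60 mm in diameter, 34 mm high, left of the knob (magazine's +y). Origin at the centre of its underside.
- spoon: Bystander: spoon, 170 mm long, lying right of the knob (magazine's -y).
Not all that is in view belongs to the job. What is shaped like the shaker but brown is not meant.

How it is judged:
By the outcome, as a careful person would: the job done as asked, in the order asked, and still so for the second after the job is handed in, while the arm keeps its last pose, push and grip.
It also fails if it takes over 53 s, if anything falls off the work surface, if the arm or the gripper's body presses on something with over 40 N, if the wrist force passes 120 N, or if a joint passes its speed limit or range.

## Working session

There is one attempt and no reset: what is moved stays moved. The work goes in short steps, Python scripts to look and compute and a shell command to move; the robot and the scene stay as the last step left them, time stands still between calls to the robot, and variables do not carry over. Pictures are saved under pics/ and viewed, at most 12 in all, crops included, and the job is handed in when it is done.

```bash
mkdir -p pics
cat > h.py <<'E'
from plant import *
import numpy as np, cv2
from scipy.spatial.transform import Rotation as R
def cam(name, st=None):
    m=camera_model(name); K=np.array(m["intrinsics"]); d=np.array(m["distortion"])
    if name=="wrist":
        st=st or read_state(); T=np.eye(4); T[:3,:3]=R.from_rotvec(st["orientation"]).as_matrix(); T[:3,3]=st["ee_pos"]
        W=T@np.array(m["mount"]); return K,d,W[:3,:3],W[:3,3]
    r=R.from_rotvec(np.ravel(m["rvec"])).as_matrix(); return K,d,r.T,-r.T@np.ravel(m["tvec"])
def ray(c,uv):
    K,d,Rc,o=c; p=cv2.undistortPoints(np.array([[uv]],float),K,d).ravel()
    v=Rc@np.array([p[0],p[1],1]); return o,v/np.linalg.norm(v)
def onz(c,uv,z):
    o,v=ray(c,uv); return o+v*(z-o[2])/v[2]
def proj(c,P):
    K,d,Rc,o=c; return cv2.projectPoints(np.array(P,float).reshape(-1,3),cv2.Rodrigues(Rc.T)[0],-Rc.T@o,K,d)[0].reshape(-1,2)
def snap(name,f):
    st=read_state(); im=capture(name); cv2.imwrite("pics/"+f,im[...,::-1]); return im,cam(name,st)
E
python3 - <<'E'
from h import *
for n in ("scene","top","wrist"):
    im,c=snap(n,n+"0.png"); print(n,c[3].round(),c[2][:,2].round(2))
s=read_state(); print(s["ee_pos"],R.from_rotvec(s["orientation"]).as_matrix().round(3),s["clock"])
E
```

```text
scene [1209.  394.  684.] [-0.68 -0.38 -0.63]
top [ 418.   26. 1205.] [ 0.14 -0.   -0.99]
wrist [ 313. -545.  373.] [-0.29 -0.12 -0.95]
[ 238.48743629 -577.27506436  204.02823421] [[ 0.924  0.382 -0.001]
 [ 0.382 -0.924  0.001]
 [-0.    -0.001 -1.   ]] 0.15
```

View pics/top0.png

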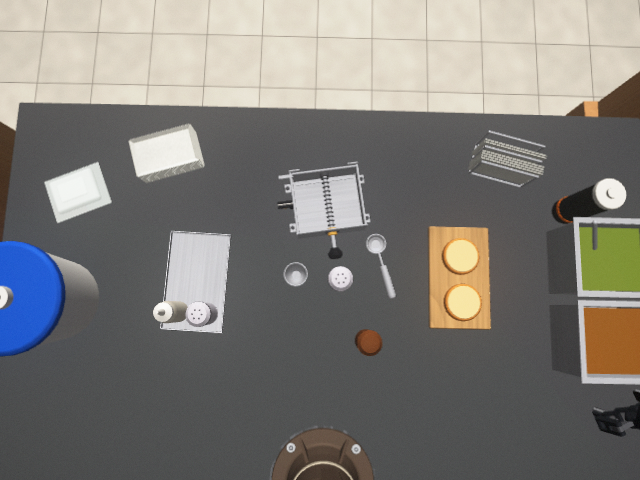

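View pics/scene0.png

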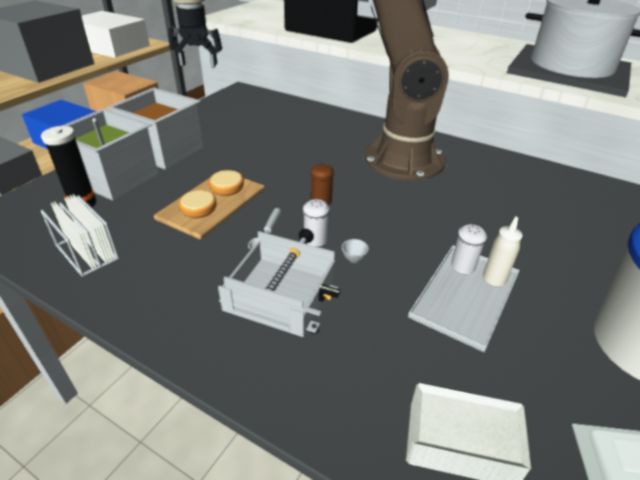

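The top view shows the shaker lid at (341,277), knob at (335,252), clip at about (284,205), and the brown decoy at (369,342). The tray is on the left with corners (171,232), (230,234), (222,332), (161,328), and its far half is free. The scene view agrees.

Run:
```python
from h import *
c=cam("top"); s=cam("scene")
f=lambda uv,z:onz(c,uv,z)[:2].round(0)
print("shaker",f((341,277),106),"scene",onz(s,(316,205),106)[:2].round())
print("knob",f((335,252.5),60),"scene",onz(s,(306,236),60)[:2].round(),"bulk",f((333,233),60))
print("ramekin",f((296,273),34),"brown",f((369,342),90))
t=np.array([f(u,14) for u in((171,232),(230,234),(222,332),(161,328))]);print(t,t.mean(0))
print("b",f((200,313),109),"bottle",f((163,312),169))
print("clip",f((284,205),66),"trough",[f(u,65) for u in((290,173),(357,164),(368,220),(293,233))])
```

```text
shaker [488. -32.] scene [492. -24.]
knob [551. -19.] scene [549. -15.] bulk [599. -13.]
ramekin [500.  77.] brown [ 339. -101.]
[[598. 401.]
 [597. 250.]
 [350. 257.]
 [356. 410.]] [475.25 329.5 ]
b [397. 292.] bottle [398. 358.]
clip [665. 110.] trough [array([748.,  98.]), array([775., -69.]), array([633., -98.]), array([596.,  86.])]
```

```bash
python3 -m handwheel '[0,0.029,-0.027,-0.056,0, 0,0.058,-0.054,-0.056,0.05, 0,0.087,-0.081,-0.056,0.1, 0,0.116,-0.108,-0.056,0.15, 0,0.145,-0.135,-0.056,0.2, 0,0.174,-0.162,-0.056,0.253, 0,0.203,-0.189,-0.056,0.253, 0,0.232,-0.216,-0.056,0.253, 0,0.261,-0.243,-0.056,0.253, 0,0.29,-0.27,-0.056,0.253, 0,0.319,-0.297,-0.056,0.253, 0,0.348,-0.324,-0.056,0.253]'
python3 - <<'E'
from h import *
s=read_state();M=R.from_rotvec(s["orientation"]).as_matrix();print(s["ee_pos"].round() if hasattr(s["ee_pos"],"round") else s["ee_pos"],M.round(3).tolist(),(M.T@(np.array([490,-28,260])-s["ee_pos"])).round())
E
```

```text
clock: 1.15
ee_pos: [436.8, -143.3, 260.7]
orientation: [3.134, 0.218, 0.0]
wrist_force: [0.8, -0.1, -0.3]
gripper_width: 85.1
grasp_force: 0.0
[ 437. -143.  261.] [[0.99, 0.138, 0.0], [0.138, -0.99, -0.0], [0.0, 0.0, -1.0]] [  69. -107.    1.]
```

```bash
python3 -m handwheel '[0,0.018,-0.027,0,0, 0,0.035,-0.054,0,0, 0,0.052,-0.08,0,0, 0,0.069,-0.107,0,0, 0,0.069,-0.107,0,0]'
python3 - <<'E'
from h import *
snap("wrist","w1.png"); print(read_state()["ee_pos"])
E
```

```text
clock: 1.57
ee_pos: [491.8, -23.0, 260.6]
orientation: [-3.13, -0.23, -0.002]
wrist_force: [0.3, -0.2, 0.3]
gripper_width: 85.2
grasp_force: 0.0
[490.82602183 -26.23062787 260.40037974]
```

View pics/w1.png

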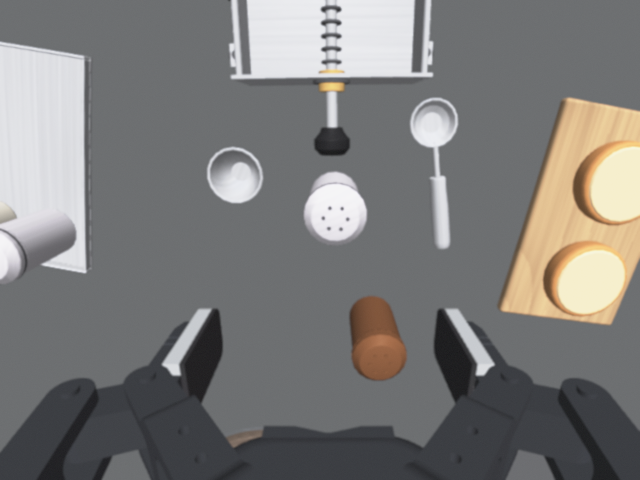

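The wrist view shows the shaker lid at (335,214), the knob at (332,141) and the bulkhead edge from (233,77) to (431,75). The magazine lies nearly square to the tool.

Run:
```python
from h import *
st=read_state(); im=capture("wrist"); c=cam("wrist",st); print(st["ee_pos"],st["orientation"])
sh=onz(c,(335,214),106);kn=onz(c,(332,141),60);A=onz(c,(233,77),88);B=onz(c,(431,75),88)
print("shaker",sh,"knob",kn,"bulk",A,B,(A-B)[:2], "len",np.linalg.norm(A-B))
ax=(B-A)[:2];ax=np.array([-ax[1],ax[0]]);ax/=np.linalg.norm(ax);print("axis yaw deg",np.degrees(np.arctan2(ax[1],ax[0])),"rod bush",onz(c,(332,88),60))
g=cv2.cvtColor(im,cv2.COLOR_RGB2GRAY); print(g[70:85,300:304].mean(1))
M=R.from_rotvec(st["orientation"]).as_matrix();print("tool shift to shaker",(M.T@(np.r_[sh[:2],43]-st["ee_pos"])).round())
```

```text
[490.82602183 -26.23062787 260.40037974] [-3.13191782e+00 -2.26718243e-01 -1.46805235e-04]
shaker [488.97245847 -31.51659442 106.        ] knob [548.69102601 -20.34980549  60.        ] bulk [591.23652265  71.62120574  88.        ] [617.13970585 -95.19211151  88.        ] [-25.9031832  166.81331725] len 168.81249275496637
axis yaw deg 8.826536696398326 rod bush [596.18836318 -13.29257726  60.        ]
[231.   230.   229.25 228.75 220.25 173.75 118.75  94.    90.5   92.
  91.5   90.5   93.75 102.   109.  ]
tool shift to shaker [ -3.   5. 217.]
```

```bash
python3 -m handwheel '[0,-0.003,0.005,0.04,0, 0,-0.003,0.005,0.08,0, 0,-0.003,0.005,0.11,0, 0,-0.003,0.005,0.14,0, 0,-0.003,0.005,0.17,0, 0,-0.003,0.005,0.2,0, 0,-0.003,0.005,0.22,0, 0,-0.003,0.005,0.22,0, 0,-0.003,0.005,0.22,0]' 40
python3 -m handwheel '[0.5,0,0,0,0, 1,0,0,0,0, 1,0,0,0,0, 1,0,0,0,0, 1,0,0,0,0, 1,0,0,0,0, 1,0,0,0,0, 1,0,0,0,0]' 40
```

```text
clock: 2.42
ee_pos: [486.8, -36.4, 40.2]
orientation: [3.134, 0.215, -0.004]
wrist_force: [0.2, 1.2, 1.0]
gripper_width: 85.1
grasp_force: 0.0
clock: 3.08
ee_pos: [489.4, -35.3, 42.5]
orientation: [3.133, 0.218, 0.006]
wrist_force: [-1.0, 0.3, 6.4]
gripper_width: 57.2
grasp_force: 41.3
```

```bash
python3 -m handwheel '[1,0,0,-0.02,0, 1,0,0,-0.045,0, 1,0,0,-0.07,0, 1,0,-0.015,-0.07,0, 1,0.01,-0.04,-0.07,0, 1,0.02,-0.07,-0.07,0, 1,0.028,-0.1,-0.07,0, 1,0.036,-0.13,-0.07,0, 1,0.044,-0.16,-0.07,0, 1,0.052,-0.19,-0.07,0, 1,0.06,-0.22,-0.07,0, 1,0.068,-0.25,-0.07,0]'
python3 -m handwheel '[1,0.006,-0.025,0,0, 1,0.012,-0.05,0,0, 1,0.017,-0.075,0,0, 1,0.022,-0.092,0,0, 1,0.022,-0.102,0,0, 1,0.022,-0.102,0,0, 1,0.022,-0.102,0,0, 1,0.022,-0.102,0,0]'
python3 - <<'E'
from h import *
snap("top","t1.png");im,c=snap("wrist","w2.png");s=read_state();print(s["ee_pos"],s["orientation"])
E
```

```text
clock: 4.08
ee_pos: [520.9, 223.2, 111.7]
orientation: [-3.134, -0.217, -0.002]
wrist_force: [0.8, -0.4, -2.2]
gripper_width: 57.3
grasp_force: 44.0
clock: 4.75
ee_pos: [528.6, 323.8, 110.7]
orientation: [3.133, 0.215, 0.0]
wrist_force: [-0.5, 0.3, -1.7]
gripper_width: 57.2
grasp_force: 44.0
[528.77772537 323.89715755 110.71923713] [3.13313868e+00 2.14499425e-01 3.00043821e-04]
```

View pics/w2.png

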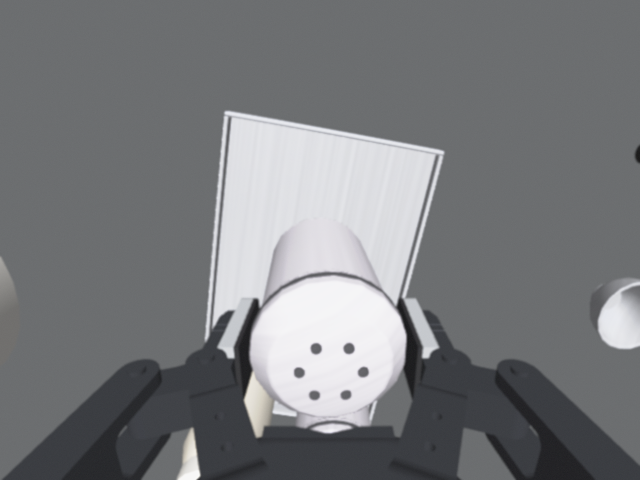

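The wrist view shows the shaker held upright between the pads, with the tray's far rim corners at (227,113) and (442,152). I'll check the tray position from these.

```bash
python3 - <<'E'
from h import *
c=cam("wrist");A=onz(c,(227,113),14);B=onz(c,(442,152),14);d=(A-B)[:2];print(A,B,np.linalg.norm(d))
x=np.array([d[1],-d[0]])/np.linalg.norm(d);m=(A+B)[:2]/2;print("space",m-x*70,"axis",x,"now",read_state()["ee_pos"])
E
python3 -m handwheel '[1,0,0,0.02,0, 1,0,0,0.04,0, 1,0,0,0.055,0, 1,0,0,0.06,0, 1,0,0,0.06,0, 1,0,0,0.06,0, 1,0,0,0.06,0]'
```

```text
[601.86523798 404.39570981  14.        ] [596.27455537 253.35792663  14.        ] 151.1412176688274
space [529.11780164 331.46610385] axis [ 0.99931564 -0.03698979] now [528.77772537 323.89715755 110.71923713]
clock: 5.43
ee_pos: [529.0, 326.1, 51.8]
orientation: [-3.133, -0.217, -0.002]
wrist_force: [-0.3, 0.0, -2.5]
gripper_width: 56.8
grasp_force: 44.0
```

```bash
python3 -m handwheel '[1,0,-0.004,0.003,0, 1,0,-0.004,0.006,0, 1,0,-0.004,0.0065,0, 1,0,-0.004,0.007,0, 1,0,-0.004,0.007,0, 1,0,-0.004,0.007,0]'
```

```text
clock: 5.93
ee_pos: [528.9, 331.5, 45.6]
orientation: [-3.132, -0.218, -0.005]
wrist_force: [-0.9, -0.8, 10.2]
gripper_width: 57.0
grasp_force: 45.1
```

Contact with the floor. I'll release and rise.

```bash
python3 -m handwheel '[0.6,0,0,-0.001,0, 0.3,0,0,-0.001,0, 0,0,0,-0.001,0, 0,0,0,-0.001,0, 0,0,0,-0.001,0, 0,0,0,-0.001,0, 0,0,0,-0.03,0, 0,0,0,-0.06,0, 0,0,0,-0.1,0, 0,0,0,-0.14,0, 0,0,0,-0.18,0, 0,0,0,-0.2,0]'
python3 - <<'E'
from h import *
s=read_state();M=R.from_rotvec(s["orientation"]).as_matrix();print(s["ee_pos"],(M.T@(np.array([550,-20,240])-s["ee_pos"])).round())
E
```

```text
clock: 6.93
ee_pos: [528.9, 331.0, 249.0]
orientation: [-3.131, -0.217, -0.008]
wrist_force: [0.8, 0.9, 0.1]
gripper_width: 85.6
grasp_force: 0.0
[528.88743762 330.99197706 248.99995195] [-28. 351.   8.]
```

```bash
python3 -m handwheel '[0,0.006,0.03,-0.011,0, 0,0.012,0.06,-0.011,0, 0,0.018,0.09,-0.011,0, 0,0.023,0.12,-0.011,0, 0,0.028,0.15,-0.011,0, 0,0.033,0.18,-0.011,0, 0,0.038,0.21,-0.011,0, 0,0.042,0.24,-0.011,0, 0,0.046,0.27,-0.011,0, 0,0.05,0.3,-0.011,0, 0,0.05,0.3,-0.011,0, 0,0.05,0.3,-0.011,0]'
python3 - <<'E'
from h import *
im,c=snap("wrist","w3.png");s=read_state();print(s["ee_pos"],s["orientation"])
im,c=snap("top","t2.png");cv2.imwrite("pics/t2c.png",cv2.resize(im[150:350,130:400],None,fx=2.9,fy=2.9,interpolation=3)[...,::-1])
E
```

```text
clock: 7.93
ee_pos: [619.0, 36.8, 254.2]
orientation: [3.134, 0.211, -0.001]
wrist_force: [0.4, 0.9, 0.6]
gripper_width: 85.1
grasp_force: 0.0
[618.66904933  39.15806787 254.3427469 ] [-3.13394304e+00 -2.15370097e-01  7.28926267e-04]
```

View pics/w3.png

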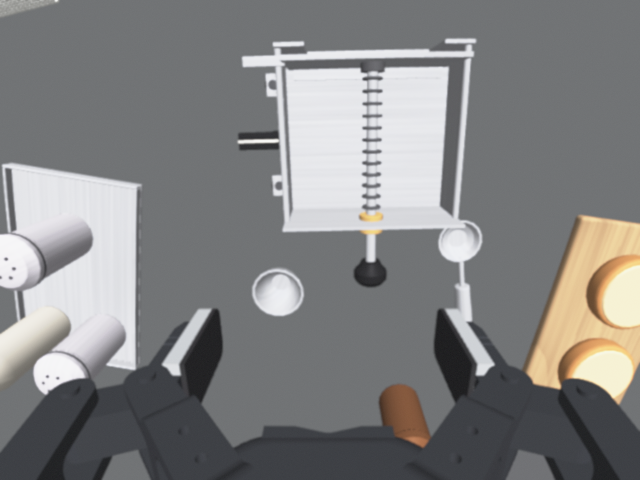

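The wrist view shows the placed shaker standing in the tray. The ear is a tongue at about (262,61), the white line on the clip is at (259,141), and the knob is at (370,272).

Run:
```python
from h import *
st=read_state(); im=capture("wrist"); c=cam("wrist",st)
g=cv2.cvtColor(im,cv2.COLOR_RGB2GRAY).astype(int)
for u in(250,262): print(u,list(g[53:70,u]),list(g[130:152,u]))
A=onz(c,(284,230),88);B=onz(c,(461,226),88);ax=(B-A)[:2];ax=np.array([-ax[1],ax[0]]);ax/=np.linalg.norm(ax)
print("yaw",np.degrees(np.arctan2(ax[1],ax[0])))
# side rim direction
P,Q=onz(c,(280,60),65),onz(c,(286,215),65);d=(P-Q)[:2];print("rim yaw",np.degrees(np.arctan2(d[1],d[0])),np.linalg.norm(d))
k=onz(c,(370,271),60);print("knob",k)
for ze in (66,69):
  e=onz(c,(258,61),69)
  m=onz(c,(258,141),ze); print(e,m,"pull",(e-m)[:2]@ax)
M=R.from_rotvec(st["orientation"]).as_matrix();print(st["ee_pos"],(M.T@(k-st["ee_pos"])).round(1))
```

```text
250 [np.int64(114), np.int64(118), np.int64(153), np.int64(211), np.int64(232), np.int64(235), np.int64(235), np.int64(234), np.int64(233), np.int64(233), np.int64(234), np.int64(233), np.int64(222), np.int64(177), np.int64(133), np.int64(115), np.int64(114)] [np.int64(112), np.int64(102), np.int64(80), np.int64(59), np.int64(53), np.int64(52), np.int64(52), np.int64(50), np.int64(82), np.int64(174), np.int64(242), np.int64(246), np.int64(213), np.int64(122), np.int64(63), np.int64(47), np.int64(50), np.int64(50), np.int64(53), np.int64(74), np.int64(102), np.int64(113)]
262 [np.int64(114), np.int64(120), np.int64(172), np.int64(226), np.int64(236), np.int64(236), np.int64(235), np.int64(234), np.int64(233), np.int64(234), np.int64(234), np.int64(232), np.int64(215), np.int64(162), np.int64(123), np.int64(115), np.int64(115)] [np.int64(110), np.int64(93), np.int64(71), np.int64(56), np.int64(53), np.int64(51), np.int64(51), np.int64(54), np.int64(95), np.int64(188), np.int64(244), np.int64(246), np.int64(201), np.int64(105), np.int64(55), np.int64(48), np.int64(49), np.int64(50), np.int64(57), np.int64(81), np.int64(105), np.int64(115)]
yaw 9.352797627538378
rim yaw 8.260189052987684 141.50969016868711
knob [549.95656265 -12.7926698   60.        ]
[736.07043605 120.04165673  69.        ] [667.53769393 114.62333649  66.        ] pull 68.50224213835205
[736.07043605 120.04165673  69.        ] [667.79874966 114.10543867  69.        ] pull 68.32882197260388
[618.46148967  40.5010001  254.47729682] [-75.2  43.4 194.5]
```

```bash
python3 -m handwheel '[0,-0.02,0.013,0.015,0, 0,-0.04,0.026,0.03,0, 0,-0.06,0.039,0.045,0, 0,-0.075,0.047,0.06,0, 0,-0.075,0.047,0.06,0, 0,-0.075,0.047,0.06,0, 0,-0.075,0.047,0.06,0]'
python3 - <<'E'
from h import *
p=[]
for i in range(4):
    st=read_state(); im=capture("wrist"); c=cam("wrist",st)
    hsv=cv2.cvtColor(im,cv2.COLOR_RGB2HSV); m=(hsv[...,2]<60).astype(np.uint8); m[:,:240]=0;m[:,400:]=0;m[330:]=0
    n,l,s,ct=cv2.connectedComponentsWithStats(m)
    j=1+np.argmax(s[1:,4]); k=onz(c,ct[j],60); M=R.from_rotvec(st["orientation"]).as_matrix()
    print(s[j],ct[j].round(1),k.round(1),np.round(st["ee_pos"],1),np.round(st["orientation"],3),(M.T@(k-st["ee_pos"])).round(1))
cv2.imwrite("pics/w4.png",im[...,::-1])
E
```

```text
clock: 8.67
ee_pos: [551.8, -15.7, 195.4]
orientation: [-3.133, -0.221, -0.002]
wrist_force: [0.5, 0.6, -0.0]
gripper_width: 85.7
grasp_force: 0.0
[311 204  39  33 881] [329.7 221.9] [547.5 -16.6  60. ] [551.8 -15.7 195.4] [-3.133e+00 -2.210e-01 -2.000e-03] [ -4.6   0.4 135.4]
[311 204  39  34 885] [329.8 222.6] [547.3 -16.7  60. ] [552.2 -15.6 195.5] [-3.133e+00 -2.210e-01 -3.000e-03] [ -5.2   0.4 135.5]
[310 205  40  33 886] [329.6 222.6] [547.3 -16.6  60. ] [552.2 -15.7 195.5] [-3.133e+00 -2.210e-01 -3.000e-03] [ -5.3   0.3 135.5]
[310 204  39  34 893] [329.1 222.3] [547.4 -16.5  60. ] [552.1 -16.  195.3] [-3.133e+00 -2.200e-01 -3.000e-03] [-4.900e+00 -1.000e-01  1.353e+02]
```

View pics/w4.png

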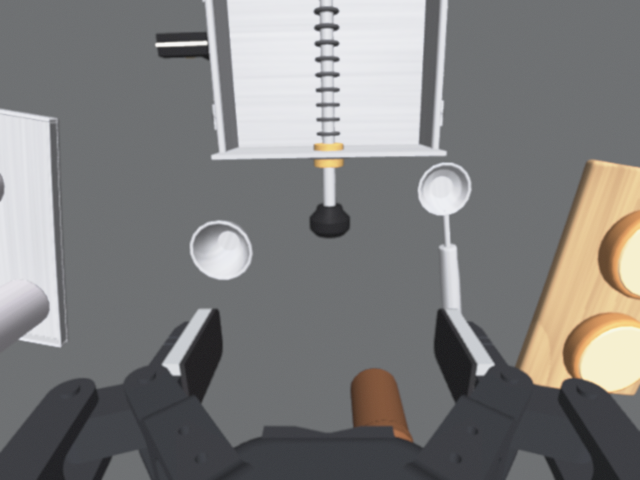

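Knob at (330,222) is centred in tool y and 5 mm back in tool x, and the ramekin and spoon are clear of the fingers. I'll descend and pinch.

```bash
python3 -m handwheel '[0,-0.004,0,0.03,0, 0,-0.004,0,0.06,0, 0,-0.004,0,0.09,0, 0,-0.004,0,0.115,0, 0,-0.004,0,0.135,0, 0,-0.004,0,0.15,0, 0,-0.004,0,0.157,0, 0,-0.004,0,0.157,0, 0,-0.004,0,0.157,0]' 60
python3 -m handwheel '[0.4,0,0,0,0, 0.6,0,0,0,0, 1,0,0,0,0, 1,0,0,0,0, 1,0,0,0,0, 1,0,0,0,0, 1,0,0,0,0, 1,0,0,0,0, 1,0,0,0,0, 1,0,0,0,0]' 60
```

```text
clock: 9.62
ee_pos: [547.5, -17.5, 38.0]
orientation: [-3.134, -0.218, -0.001]
wrist_force: [0.1, 0.8, 0.3]
gripper_width: 85.4
grasp_force: 0.0
clock: 10.45
ee_pos: [547.4, -17.9, 38.6]
orientation: [3.134, 0.217, 0.002]
wrist_force: [-2.5, -0.1, 8.7]
gripper_width: 27.8
grasp_force: 58.2
```

Opening of 27.8 mm is less than the 35 mm diameter, so the pads may be off the middle. I'll look.

Run:
```python
from h import *
im,c=snap("wrist","w5.png")
i2,c2=snap("scene","s5.png"); a=cv2.resize(i2[170:300,230:400],None,fx=4,fy=4,interpolation=3)
b=im[100:480,120:520]
a=cv2.resize(a,(400,306)); o=np.zeros((380,800,3),np.uint8); o[:,:400]=b;o[:306,400:]=a
cv2.imwrite("pics/c5.png",o[...,::-1]); st=read_state();print(st["wrist_force"],st["wrist_torque"],st["gripper_width"],st["ee_pos"])
```

```text
[-2.27018191 -0.51778888  8.785196  ] [-0.02085065  0.43512626 -0.01369375] 27.991161699632578 [547.43157197 -17.90391413  38.56459111]
```

View pics/c5.png

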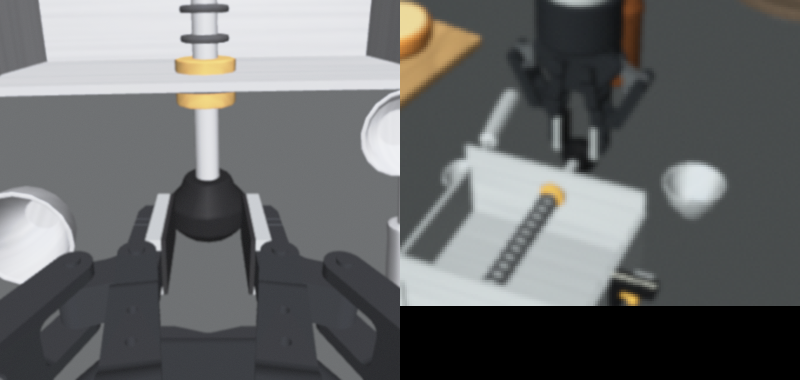

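Run:
```python
from h import *
st=read_state();c=cam("wrist",st);M=R.from_rotvec(st["orientation"]).as_matrix();t=np.array(st["ee_pos"])
off=np.array([120,100])
for x in(-11,11):
  for z in(0,-10,-19,-30,-38): print("pad",x,z,(proj(c,[t+M@[x,y,z] for y in(-14,14)])-off).round().tolist())
e=np.array([np.cos(np.radians(8.8)),np.sin(np.radians(8.8))])
b=onz(c,(205+120,95+100),60);print("bush front?",b, "rod/knob neck",onz(c,(207+120,178+100),60))
for k in(0,5,10,15):
  P=np.array([547,-17.5,60])+np.r_[e*k,0]; n=np.array([-e[1],e[0],0])
  print(k,(proj(c,[P+n*17.5,P-n*17.5,P-np.r_[e*13,0]+[0,0,12],P+np.r_[e*13,0]])-off).round().tolist())
```

```text
pad -11 0 [[183.0, 206.0], [238.0, 206.0]]
pad -11 -10 [[181.0, 216.0], [239.0, 216.0]]
pad -11 -19 [[180.0, 226.0], [241.0, 226.0]]
pad -11 -30 [[178.0, 240.0], [243.0, 240.0]]
pad -11 -38 [[177.0, 251.0], [245.0, 251.0]]
pad 11 0 [[182.0, 166.0], [239.0, 166.0]]
pad 11 -10 [[180.0, 174.0], [241.0, 174.0]]
pad 11 -19 [[179.0, 183.0], [242.0, 183.0]]
pad 11 -30 [[177.0, 194.0], [245.0, 194.0]]
pad 11 -38 [[175.0, 203.0], [247.0, 203.0]]
bush front? [597.31652479  -8.54625569  60.        ] rod/knob neck [561.34815089 -14.34275021  60.        ]
0 [[170.0, 209.0], [249.0, 208.0], [210.0, 249.0], [209.0, 181.0]]
5 [[170.0, 199.0], [249.0, 197.0], [210.0, 239.0], [209.0, 171.0]]
10 [[169.0, 188.0], [249.0, 187.0], [210.0, 229.0], [209.0, 160.0]]
15 [[169.0, 178.0], [250.0, 177.0], [210.0, 218.0], [209.0, 149.0]]
```

Run:
```python
from h import *
im=cv2.imread("pics/w5.png")[265:365,255:405]; im=np.clip(im.astype(float)*2.2+10,0,255).astype(np.uint8)
cv2.imwrite("pics/c6.png",cv2.resize(im,None,fx=5,fy=5,interpolation=2))
```

```text
(no output)
```

View pics/c6.png

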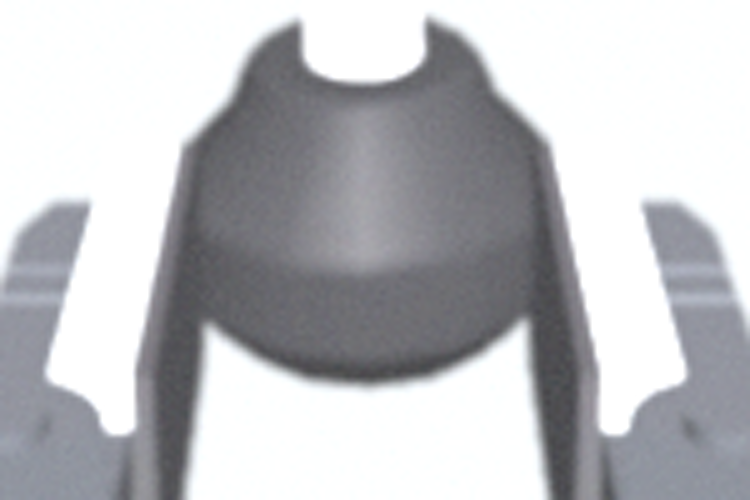

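Run:
```python
from h import *
m=camera_model("wrist");W=np.array(m["mount"]);K,d,_,_=cam("wrist");c=(K,d,W[:3,:3],W[:3,3])
# tool-frame: intersect the tip pixel with plane z=const, print x,y
for uv,zs in(((219,310),(0,-7,-13,-20,-30)),((197,310),(-13,)),((292,295),(0,-2,-5,-10,-20)),((280,295),(0,-5,-10))):
  for z in zs: print(uv,z,onz(c,uv,z).round(1))
```

```text
(219, 310) 0 [-13.4 -57.1   0. ]
(219, 310) -7 [ -9.5 -54.8  -7. ]
(219, 310) -13 [ -6.1 -52.8 -13. ]
(219, 310) -20 [ -2.2 -50.5 -20. ]
(219, 310) -30 [  3.4 -47.2 -30. ]
(197, 310) -13 [ -6.2 -63.3 -13. ]
(292, 295) 0 [ -4.7 -19.3  -0. ]
(292, 295) -2 [ -3.7 -19.1  -2. ]
(292, 295) -5 [ -2.2 -18.8  -5. ]
(292, 295) -10 [  0.3 -18.2 -10. ]
(292, 295) -20 [  5.4 -17.2 -20. ]
(280, 295) 0 [ -4.8 -25.3   0. ]
(280, 295) -5 [ -2.2 -24.6  -5. ]
(280, 295) -10 [  0.3 -23.9 -10. ]
```

Close up, the pad tips squeeze the knob above its equator. The tips sit about 30 mm behind the reported TCP, and a 27.8 mm chord plus the +9 N in z both fit that. I'll open, go about 24 mm lower and grip again.

```bash
python3 -m handwheel '[0.3,0,0,0,0, 0,0,0,0,0, 0,0,0,0,0, 0,0,0,0,0, 0,0,0,0,0, 0,0,0,0.008,0, 0,0,0,0.016,0, 0,0,0,0.024,0, 0,0,0,0.024,0, 0,0,0,0.024,0]' 60
python3 -m handwheel '[0.4,0,0,0,0, 0.6,0,0,0,0, 1,0,0,0,0, 1,0,0,0,0, 1,0,0,0,0, 1,0,0,0,0, 1,0,0,0,0, 1,0,0,0,0, 1,0,0,0,0, 1,0,0,0,0]' 60
```

```text
clock: 11.38
ee_pos: [546.3, -17.8, 12.6]
orientation: [-3.134, -0.218, 0.003]
wrist_force: [0.5, -0.4, -0.1]
gripper_width: 85.2
grasp_force: 0.0
clock: 12.22
ee_pos: [547.2, -18.0, 14.2]
orientation: [3.134, 0.217, 0.001]
wrist_force: [-1.9, -0.1, 5.3]
gripper_width: 32.7
grasp_force: 58.9
```

Width is now 32.7 mm, near the full diameter. I'll pull part of the way first.

```bash
python3 -m handwheel '[1,-0.004,0,0,0, 1,-0.009,0,0,0, 1,-0.014,0,0,0, 1,-0.019,0,0,0, 1,-0.024,0,0,0, 1,-0.029,0,0,0, 1,-0.034,0.0005,0,0, 1,-0.039,0.0005,0,0, 1,-0.044,0.0005,0,0, 1,-0.05,0.001,0,0, 1,-0.05,0.001,0,0, 1,-0.05,0.001,0,0]' 60
cat > m.py <<'E'
from h import *
st=read_state(); im=capture("top"); g=cv2.cvtColor(im,cv2.COLOR_RGB2GRAY); cv2.imwrite("pics/t3.png",im[...,::-1])
w=capture("wrist"); cv2.imwrite("pics/w7.png",w[...,::-1])
o=np.concatenate([cv2.resize(im[155:245,265:385],(400,300),interpolation=2),cv2.resize(w[:240,:320],(400,300))],1)
cv2.imwrite("pics/c7.png",o[...,::-1]); print(st["ee_pos"],st["wrist_force"],st["gripper_width"])
E
python3 m.py
```

```text
clock: 13.22
ee_pos: [499.7, -25.4, 14.3]
orientation: [-3.134, -0.218, -0.007]
wrist_force: [6.3, 0.9, -2.0]
gripper_width: 32.6
grasp_force: 60.0
[499.67848399 -25.44516707  14.30750174] [ 6.29008411  0.86327153 -1.96830036] 32.57198318974384
```

View pics/c7.png

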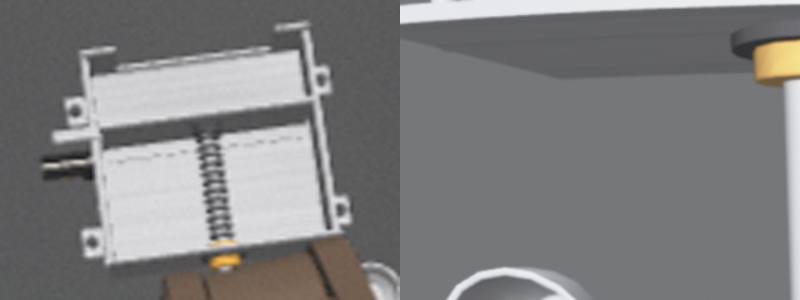

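The ear has followed the knob, at about (286,195.5) in the top picture against the clip at (285,205), so some 19 mm remain. I'll measure it at sub-pixel.

```bash
cat > e.py <<'E'
from h import *
c=cam("top"); ax=np.array([np.cos(np.radians(8.8)),np.sin(np.radians(8.8))])
g=np.mean([cv2.cvtColor(capture("top"),cv2.COLOR_RGB2GRAY).astype(float) for _ in range(2)],0)
if __name__=="__main__":
  for u in range(280,290):
    col=g[188:215,u]; print(u,col.astype(int).tolist())
E
python3 e.py
```

```text
280 [90, 91, 90, 91, 90, 90, 110, 127, 119, 103, 93, 89, 90, 71, 50, 46, 196, 119, 47, 44, 53, 83, 90, 90, 90, 91, 89]
281 [90, 91, 88, 91, 91, 91, 150, 190, 182, 145, 104, 91, 91, 70, 51, 45, 199, 123, 45, 39, 52, 82, 91, 90, 92, 90, 91]
282 [91, 92, 89, 90, 91, 90, 177, 210, 211, 166, 108, 90, 91, 67, 50, 61, 176, 107, 44, 39, 57, 85, 89, 92, 89, 92, 90]
283 [85, 85, 88, 91, 90, 91, 193, 214, 213, 144, 95, 90, 90, 64, 47, 106, 147, 86, 46, 38, 70, 87, 92, 91, 91, 93, 91]
284 [102, 96, 99, 95, 90, 98, 197, 214, 214, 133, 92, 93, 91, 58, 47, 139, 155, 85, 44, 37, 78, 88, 88, 91, 92, 91, 90]
285 [126, 126, 150, 152, 124, 124, 199, 213, 210, 133, 91, 92, 86, 58, 46, 138, 143, 78, 49, 44, 70, 88, 90, 90, 92, 91, 91]
286 [92, 110, 184, 211, 169, 146, 202, 212, 198, 125, 91, 91, 76, 53, 47, 158, 116, 57, 46, 44, 74, 90, 90, 90, 91, 92, 89]
287 [85, 76, 166, 208, 172, 154, 201, 211, 183, 119, 90, 92, 70, 49, 45, 191, 120, 48, 46, 48, 81, 91, 93, 91, 92, 92, 90]
288 [88, 95, 193, 213, 163, 160, 205, 213, 169, 110, 91, 90, 72, 52, 45, 196, 119, 45, 44, 52, 84, 94, 92, 90, 92, 93, 90]
289 [148, 163, 206, 214, 153, 173, 207, 212, 167, 108, 91, 92, 71, 51, 44, 200, 121, 48, 41, 49, 75, 89, 94, 90, 92, 92, 93]
```

```bash
cat >> e.py <<'E'
  r=[]
  for u in(282,283,284,285):
    def cen(a,b,base,clip):
      w=np.clip(g[a:b,u]-base,0,clip); return (w*np.arange(a,b)).sum()/w.sum()
    l=np.argmax(g[202:207,u])+202; lc=cen(l-1,l+2,50,999)
    q=int(np.argmax(g[188:l-4,u] if len(sys.argv)<2 else g[193:l-3,u])) if 0 else 0
    ec=cen(193,199,92,110); r.append((onz(c,(u,ec),69)-onz(c,(u,lc),67))[:2]@ax)
  print(np.round(r,1))
E
python3 e.py|tail -1
```

```text
[21.3 21.1 21.1 21.4]
```

```bash
python3 -m handwheel '[1,-0.004,0,0,0, 1,-0.008,0,0,0, 1,-0.012,0,0,0, 1,-0.016,0,0,0, 1,-0.018,0,0,0, 1,-0.019,0,0,0, 1,-0.019,0,0,0, 1,-0.019,0,0,0]' 60
python3 - <<'E'
from e import *
for u in range(280,289): print(u,g[196:213,u].astype(int).tolist())
im=capture("top");w=capture("scene")
o=np.concatenate([cv2.resize(im[185:225,270:323],(400,300),interpolation=2),cv2.resize(w[270:330,290:370],(400,300),interpolation=2)],1)
cv2.imwrite("pics/c8.png",o[...,::-1])
E
```

```text
clock: 14.18
ee_pos: [481.6, -28.3, 14.3]
orientation: [-3.134, -0.217, -0.008]
wrist_force: [7.7, -0.1, -3.9]
gripper_width: 32.3
grasp_force: 60.4
280 [91, 90, 90, 90, 91, 72, 48, 44, 194, 118, 42, 40, 51, 83, 90, 89, 91]
281 [90, 92, 90, 88, 90, 97, 102, 83, 194, 115, 46, 36, 52, 82, 89, 90, 90]
282 [90, 89, 90, 89, 92, 132, 178, 167, 181, 101, 45, 39, 56, 84, 90, 90, 89]
283 [90, 91, 91, 89, 90, 124, 198, 214, 181, 93, 48, 35, 68, 87, 90, 88, 90]
284 [92, 92, 91, 90, 92, 132, 201, 213, 161, 76, 45, 39, 77, 90, 91, 90, 90]
285 [91, 91, 92, 91, 86, 171, 207, 210, 153, 71, 46, 43, 72, 88, 91, 92, 90]
286 [89, 91, 91, 91, 75, 192, 212, 212, 134, 59, 46, 45, 73, 88, 91, 90, 91]
287 [90, 90, 91, 90, 75, 192, 212, 213, 129, 55, 44, 46, 80, 90, 90, 91, 91]
288 [93, 91, 92, 92, 92, 195, 211, 214, 121, 50, 45, 53, 83, 91, 90, 89, 94]
```

View pics/c8.png

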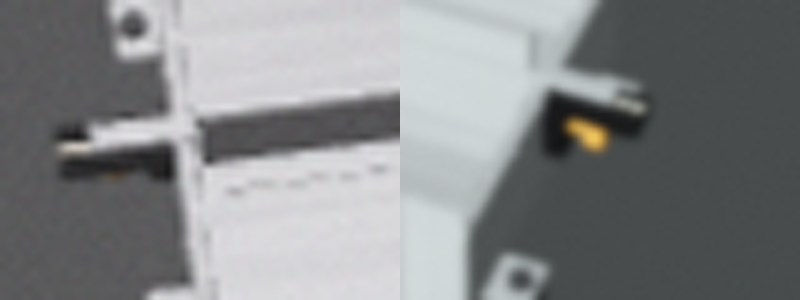

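The ear now covers most of the clip and is about 2 mm short of the line. The white line is still visible at the outer end, at (75,148) in the crop. I'll go 2 mm more and recheck.

```bash
python3 -m handwheel '[1,-0.001,0,0,0, 1,-0.002,0,0,0, 1,-0.002,0,0,0, 1,-0.002,0,0,0, 1,-0.002,0,0,0]' 60
python3 - <<'E'
from e import *
for u in range(279,289): print(u,g[198:209,u].astype(int).tolist())
s=cam("scene")
# predicted rows/cols: point on the line at clip outer end & scale
P=onz(c,(281,204),67); n=np.array([-ax[1],ax[0]])
print("P",P,"top px/mm along ax",(proj(c,P+np.r_[ax*5,0])-proj(c,P))/5,"scene",proj(s,P),(proj(s,P+np.r_[ax*5,0])-proj(s,P))/5,"per mm z top/scene",proj(c,P+[0,0,1])-proj(c,P),proj(s,P+[0,0,1])-proj(s,P),"mag y scene",proj(s,P+np.r_[n*5,0])-proj(s,P))
w=capture("scene");cv2.imwrite("pics/c9.png",cv2.resize(w[275:315,305:358],(795,600),interpolation=0)[...,::-1])
E
```

```text
clock: 14.8
ee_pos: [479.7, -28.6, 14.3]
orientation: [-3.134, -0.217, -0.008]
wrist_force: [7.4, -0.7, -3.7]
gripper_width: 32.4
grasp_force: 60.4
279 [88, 90, 87, 77, 53, 44, 189, 116, 46, 44, 48]
280 [90, 91, 90, 71, 50, 46, 194, 118, 44, 42, 49]
281 [90, 92, 91, 71, 77, 81, 193, 126, 51, 40, 52]
282 [90, 90, 90, 66, 126, 157, 188, 136, 67, 39, 56]
283 [90, 90, 90, 63, 167, 207, 212, 158, 75, 36, 69]
284 [91, 90, 91, 58, 192, 213, 211, 148, 69, 37, 75]
285 [91, 92, 87, 57, 191, 213, 213, 133, 60, 40, 72]
286 [90, 92, 76, 64, 193, 211, 213, 120, 50, 45, 74]
287 [89, 91, 70, 89, 194, 211, 205, 111, 44, 46, 81]
288 [91, 91, 72, 113, 198, 210, 191, 99, 43, 56, 84]
P [667.27924987 117.54241147  67.        ] top px/mm along ax [[-0.0473875  -0.39213683]] scene [[332.44287488 289.47057025]] [[-0.18448648  0.3497893 ]] per mm z top/scene [[-0.02942783 -0.08744636]] [[ 0.02021353 -0.37158522]] mag y scene [[2.47069025 0.73208781]]
```

View pics/c9.png

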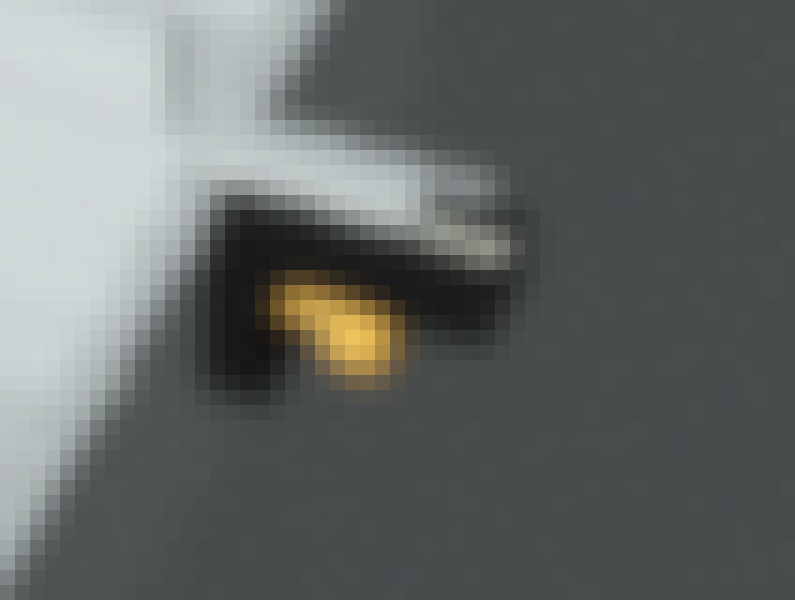

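All the estimates agree that the ear is within about 0.5 mm of the line: the top view, the tool's 68.3 mm travel, and the 68.5 mm measured earlier. The grip is holding against about 7.5 N, so I'm handing in.

```bash
python3 -c "
from plant import *
s=read_state();print(s['clock'],s['gripper_width'],s['wrist_force']);print(sign_off())"
```

```text
14.95 32.215352070753006 [ 7.52752286 -0.39173307 -3.92201991]
the job is handed in; nothing more can be done
None
```

The shaker is standing upright, released, in the tray's free space, and I handed in at 15 s still gripping the knob against the spring with the ear level with the clip mark (within about 1 mm); the other items looked undisturbed, though I took no final check picture of them.

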